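# Hold the magnifier over the card case

### The job

Lay the silver card case flat and centred on top of the narrow wooden display stand, lengthwise along the stand's top, without dropping it, and let go. Then lift the rectangular magnifier by its handle, carry it over the things on the counter and finish still holding it: level, about 20 mm above the case, its lens centred on the case with the long sides parallel, touching neither the case nor the stand. Leave everything else on the counter where it stands.

Things in the scene. Friction and masses are not known exactly. Their poses are not given: they have to be found in the camera images.
- stand: fixed pale wooden display stand: foot 90 (x) x 100 (y) x 12 high, column 16 (x) x 36 (y), flat top 24 (x) x 50 (y), upper face 100 above the counter. Origin: centre of the underside; y runs along the top's long side, z up. Stands in the left, middle or right place on the counter
- stand_top (a point): centre of the upper face of the stand's top
- case: loose flat silver-coloured metal card case, 44 (x) x 76 (y) x 12 high, about 0.12 kg, at first lying flat on the counter in the left, middle or right place. Origin: centre of the underside; y along its long side, z up
- magnifier: loose rectangular magnifier, lying flat: black frame 60 (x) x 110 (y) x 10 thick with a clear pane; from the middle of one long side a neck leads to a dark wooden handle, 20 wide (y), 22 high, along -x from x = -42 to -134, undersides flush. Origin: lens centre at the underside; y along the frame's long side, z up. The handle first points roughly to the robot. 0.16 kg
- magnifier_grip (a point): centre of the handle's section at x = -80, 11 above the underside: a good place to grip, fingers closing along y (the magnifier's centre of mass lies at x = -45)
- card_box: loose open wooden index-card box full of cards, 200 (x) x 62 (y) mm, 103 high with its cards; stands on the counter between the middle and the left place. Origin: centre of the underside. Not to be disturbed
- receipt_box: loose open grey metal receipt box full of slips, 200 (x) x 62 (y) mm, 103 high with its slips; stands between the middle and the right place. Origin: centre of the underside. Not to be disturbed
- stapler: loose grey and black stapler, 36 (x) x 140 (y) mm, 55 high, far left. Origin: centre of the underside. Not to be disturbed
- mug: loose white ceramic mug, radius 40, 90 high, handle on its +y side, far right. Origin: centre of the underside. Not to be disturbed
- trophy: loose small brass cup on a 60 x 60 dark wood plinth, 90 over its handles, 115 high, far middle. Origin: centre of the underside. Not to be disturbed
- tape_roll: loose yellow ring of tape lying flat, outer radius 45, 24 high, near the robot. Origin: centre of the underside. Not to be disturbed
- rubber_stamp: loose rubber stamp with a turned wooden handle, 45 x 26 mm, 72 high, near the robot. Origin: centre of the underside. Not to be disturbed
There are look-alikes about, which are no part of the job. What is shaped like the magnifier but yellow is not meant.

How it is judged (in metres and radians):
On the way:
1. the card case lies flat, centred and lengthwise on the stand's top, let go (contact force between case and stand above 0.3 N and contact force between case and the fingers below 0.05 N and horizontal distance between case and stand_top below 0.01 m and angle between case's own z axis and vertical below 0.08 rad and angle between the y axis of case and the y axis of stand, either way round below 0.2 rad and linear speed of case below 0.02 m/s), for 0.2 s.
At the end, for the whole second after the job is handed in: Case free and still on the stand: centre within 10 mm, level 0.08 rad, lengthwise 0.2 rad. Magnifier still in the fingers, at rest, 6 to 35 mm above the case, lens centre within 10 mm of the case centre, level and parallel within 0.12 rad, touching no case, stand or bystander (all of step 1 and z of magnifier in the frame of case between 0.018 and 0.047 m and horizontal distance between magnifier and case below 0.01 m and angle between magnifier's own z axis and vertical below 0.12 rad and angle between the y axis of magnifier and the y axis of case, either way round below 0.12 rad and contact force between magnifier and the fingers above 1 N and linear speed of magnifier below 0.02 m/s and contact force between magnifier and case below 0.05 N and contact force between magnifier and stand below 0.05 N and contact force between magnifier and card_box below 0.05 N and contact force between magnifier and receipt_box below 0.05 N and contact force between magnifier and stapler below 0.05 N and contact force between magnifier and mug below 0.05 N and contact force between magnifier and trophy below 0.05 N and contact force between magnifier and tape_roll below 0.05 N and contact force between magnifier and rubber_stamp below 0.05 N); the arm keeps its last pose, push and grip.
It fails at once if the case is dropped (falls freely) (contact force between case and the fingers below 0.05 N and linear speed of case above 0.5 m/s).
It fails at once if a bystander is moved by more than 20 mm or tipped (distance of any of card_box, receipt_box, stapler, mug, trophy, tape_roll, rubber_stamp from where it was at the start of the episode above 0.02 m or angle between any of card_box, receipt_box, stapler, mug, trophy, tape_roll, rubber_stamp's own z axis and vertical above 0.3 rad).
It also fails if it takes over 72 s, if anything falls off the work surface, if the arm or the gripper's body presses on something with over 40 N, if the wrist force passes 120 N, or if a joint passes its speed limit or range.

### The arm

A 6-joint arm with a two-finger parallel gripper is mounted at the origin on the work surface. World frame = base frame: x ahead of the robot, y to its left, z up, the work surface at z = 0. Lengths are in m, angles in degrees, forces in N, time in s.
With the tool pointing down it reaches from about 0.375 to 0.75 m from the base axis. Payload 9 kg.
Tool frame: the origin (TCP) lies where the fingers leave the gripper's body, on its centre line; the fingertips stand 73 mm ahead of it and the grasp point (between the pads) lies 54 mm ahead of it (robot.tip_reach is the distance from the TCP to the fingertips, in m); z points along the fingers, y is the line along which they close (so a half turn about z gives the same grasp; the last joint's range is limited). The gripper opens to 85 mm and grips with 20 to 120 N. Pads are 22 mm wide; open, the fingers measure 114 mm over their backs; the gripper's body (76 mm by 85 mm) begins 54 mm behind the grasp point. The pads swing forward as they close: fully open they stand 13 mm farther back than shut.
Start: joints at [-81.343, 5.964, 5.575, 89.605, 0, 77.527], TCP at [0.216, -0.56, 0.304] pointing down, gripper open.
Joint ranges: [-171.21, 171.21], [-48.23, 106.86], [-62.78, 66.21], [-105.2, 120.99], [-86.42, 89.51], [-180, 180]. Speed limits (degrees/s): [127.2, 127.2, 147.25, 180, 180, 180].

### API

Orientations are given as [roll, pitch, yaw] about the fixed x, y, z axes, in that order (R = Rz(yaw) Ry(pitch) Rx(roll)).
In Python, from plant import robot gives the robot as it stands. Calls block until the motion is done:
- robot.move_pose(position, orientation): joint-space move of the TCP to a pose.
- robot.line_to(position, vel=0.15, rotation=None, guard=None): straight line of the TCP; rotation=None keeps the orientation; vel is the mean speed in m/s. With guard (N) it stops when the force on the tool has changed by that much, and returns True; else False.
- robot.goto_joints(angles): joint-space move.
- robot.set_gripper(opening): finger opening in m; the grip force is fixed at half the most; returns when the fingers have stopped.
- robot.pause(seconds).
- robot.ik(position, orientation): joint angles nearest the present ones, or None.
- robot.observe(): the state.
- robot.grab_frame(name): name is "side" or "top"; returns the picture (480x640x3 uint8, blue, green, red); there is no depth.
- robot.get_calibration(name): a dict with "vertical_fov" (degrees; the focal length in pixels is half the picture's height over the tangent of half this angle, whatever the lens; pixels are square), "cx", "cy" (the principal point, pixels), "rvec" (rotation vector, rad) and "tvec" (3), from world to camera coordinates, as OpenCV has them. Camera axes: x right, y down, z forward; pixel columns grow to the right and rows downward; lengths in m; the calibration is good to about 2 mm. A picture is of the moment at which its call begins. get_calibration takes no time and is no camera call.
A pose or a line that the arm cannot do raises robot.IKError and nothing moves.
- robot.job_done(): hands the job in; it is judged then, once.
The state is a dict: "time": time; "q": joint angles; "qvel": joint speeds; "joint_torque": joint torques, N m; "tool_pos": TCP position; "tcp_rot": TCP orientation; "ft_force": force on the tool from outside, world axes, zero at the start; "torque": the same for the moment, N m; "gripper_width": finger opening in m; "gripper_force": force on a finger pad.
Only numpy, scipy, OpenCV 4.12 (cv2) and the standard library are available. Lean on these libraries where they do the work, as an engineer would, in place of code of your own. Each camera call takes 0.05 s, during which the arm holds its last target. There are 200 camera calls.

## Working session

There is one attempt and no reset: what is moved stays moved. The work goes in short steps, each a Python script; the robot and the scene stay as the last script left them, time stands still between calls to the robot, and variables do not carry over. Pictures are saved under pics/ and viewed, at most 10 in all, crops included, and the job is handed in when it is done.

```bash
mkdir -p pics; ls; python3 - <<'E'
from plant import robot
import cv2
for n in("top","side"):
    cv2.imwrite(f"pics/{n}0.png",robot.grab_frame(n)); print(n,robot.get_calibration(n))
o=robot.observe(); print(o["tool_pos"],o["tcp_rot"],o["time"],o["gripper_width"])
E
```

```text
pics
top {'vertical_fov': 55.407675627286935, 'cx': 319.87302954454424, 'cy': 243.50671439678322, 'rvec': array([ 2.12896665, -2.17839322,  0.06314437]), 'tvec': array([0.04090195, 0.55071454, 0.93748932])}
side {'vertical_fov': 42.20025021462365, 'cx': 324.7087928504299, 'cy': 230.7326279374006, 'rvec': array([ 0.01973452, -2.81703298,  1.35671411]), 'tvec': array([0.54765841, 0.05960737, 1.31430071])}
[ 0.21627341 -0.55943052  0.30317833] [-1.79931651e+02 -1.56065152e-02  2.11293348e+01] 0.1 0.08535916294110568
```

View pics/top0.png

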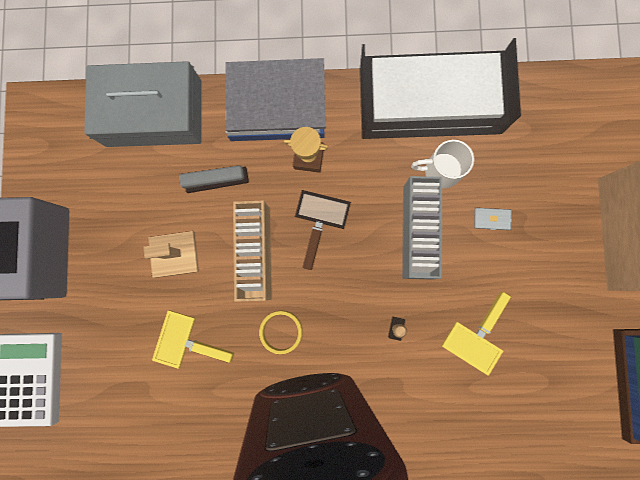

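View pics/side0.png

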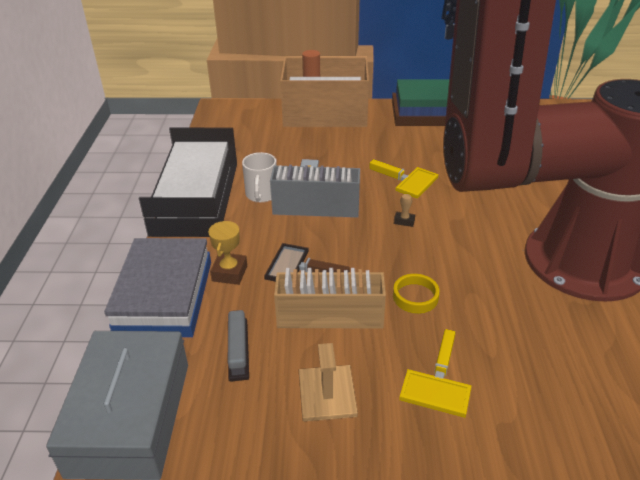

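Candidates:
- **Magnifier:** the black-framed one with a dark handle at top (323,210) fits. The yellow ones at (175,340) and (473,348) are decoys.
- **Case:** the small silver slab at (493,218) fits. The grey boxes at (145,100) and (422,228), and the stapler at (213,178), don't.
- **Stand:** the pale wooden one at (172,253). The card box at (251,250) doesn't fit.

I'll check these in one close crop.

```bash
python3 - <<'E'
import cv2,numpy as np
im=cv2.imread("pics/top0.png")
c=lambda u,v:cv2.resize(im[v-50:v+50,u-33:u+33],(264,400),interpolation=cv2.INTER_CUBIC)
cv2.imwrite("pics/crop.png",np.hstack([c(172,253),c(322,230),c(493,218)]))
hsv=cv2.cvtColor(im,cv2.COLOR_BGR2HSV)
for p in [(157,246),(150,240),(165,252),(170,240),(190,255),(185,265),(480,218),(505,225),(300,205),(315,240),(310,262),(500,200),(330,255)]: print(p,hsv[p[1],p[0]])
E
```

```text
(157, 246) [ 16 108 206]
(150, 240) [ 17 105 209]
(165, 252) [ 16 104 223]
(170, 240) [ 16 105 192]
(190, 255) [ 18  98 239]
(185, 265) [ 17  99 223]
(480, 218) [ 80   8 191]
(505, 225) [ 75   3 186]
(300, 205) [  0   3 100]
(315, 240) [ 13 125 110]
(310, 262) [ 10 130 102]
(500, 200) [ 13 127 173]
(330, 255) [ 13 131 173]
```

View pics/crop.png

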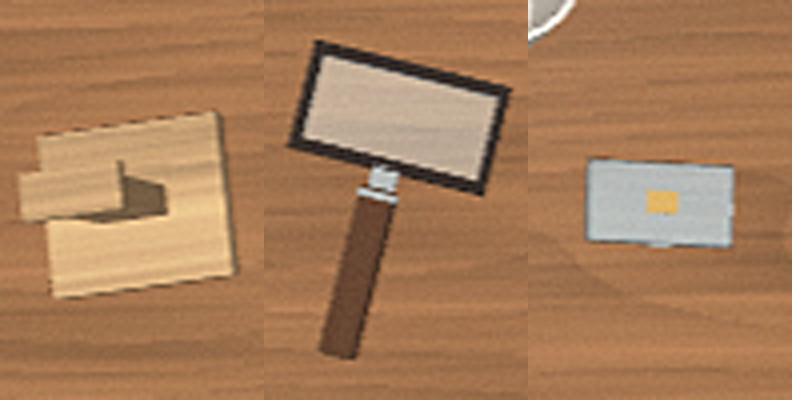

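The crop confirms the choices: stand on the left with its top about 7° off the world axes, black-framed magnifier with a brown handle in the middle, and silver case with an orange emblem on the right. Next, the positions.

```bash
cat > h.py <<'E'
import cv2,numpy as np
from plant import robot
def ray(name,px,z):
    c=robot.get_calibration(name); f=240/np.tan(np.radians(c["vertical_fov"]/2))
    R=cv2.Rodrigues(np.array(c["rvec"]))[0]; o=-R.T@c["tvec"]
    px=np.atleast_2d(px).astype(float)
    d=np.c_[(px[:,0]-c["cx"])/f,(px[:,1]-c["cy"])/f,np.ones(len(px))]@R
    return (o+d*((z-o[2])/d[:,2])[:,None])[:,:2]
def rect(pts):  # centre, long side, short side, yaw of x axis (short side direction), deg
    (c,(w,h),a)=cv2.minAreaRect((np.asarray(pts)*1000).astype(np.float32))
    if w>h: a+=90; w,h=h,w
    return np.array(c)/1000,h,w,(a+90)%180-90
def blob(mask,box):
    m=np.zeros_like(mask); u0,v0,u1,v1=box; m[v0:v1,u0:u1]=mask[v0:v1,u0:u1]
    k=max(cv2.findContours(m,cv2.RETR_EXTERNAL,cv2.CHAIN_APPROX_NONE)[0],key=cv2.contourArea)
    return k[:,0]
E
python3 - <<'E'
from h import *
im=cv2.imread("pics/top0.png"); H=cv2.cvtColor(im,cv2.COLOR_BGR2HSV); S,V=H[...,1].astype(int),H[...,2].astype(int)
U=lambda m:m.astype(np.uint8)*255
print("case",rect(ray("top",blob(U(S<60),(465,200,525,236)),.012)))
print("frame",rect(ray("top",blob(U(V<105)&U(S<100),(285,180,360,235)),.010)))
print("handle",rect(ray("top",blob(U((V<140)&(S>90)),(290,228,335,280)),.022)))
g=cv2.cvtColor(im,cv2.COLOR_BGR2GRAY)
for n,z,o in(("foot",.012,[(38,137),(218,111),(235,273),(54,297)]),("top",.1,[(19,175),(121,162),(124,209),(22,221)])):
    p=((np.array(o)+.5)/4-.5+[139,203]).astype(np.float32)
    q=ray("top",p,z); print(n,q.round(4).tolist(),q.mean(0),rect(q))
bx=lambda b,t,m,z:print(t,rect(ray("top",blob(m,b),z)))
bx((225,195,275,305),"cards(body top .1)",U((V>190)|(S>140)),.1)
print("cardbox bottom px",ray("top",[(234,202),(269,202),(269,300),(234,300)],.09).round(3).tolist())
print("receipt",ray("top",[(404,178),(441,178),(441,278),(404,278)],.09).round(3).tolist())
print("mug,stamp,tape,trophy",ray("top",[(453,160),(398,328),(280,332),(306,150)],.05).round(3).tolist())
E
```

```text
case (array([ 0.59711566, -0.33903351]), 77.58201599121094, 45.07938766479492, -3.4693374633789062)
frame (array([0.62850195, 0.02182378]), 108.81523895263672, 60.50687026977539, -15.655731201171875)
handle (array([0.54064178, 0.04623818]), 86.66307067871094, 23.17904281616211, 73.58949279785156)
foot [[0.5768, 0.403], [0.5885, 0.3039], [0.5003, 0.2941], [0.4896, 0.3929]] [0.53880935 0.34846335] (array([0.53892059, 0.34859003]), 99.79830169677734, 88.72696685791016, 6.3240485191345215)
top [[0.5474, 0.3752], [0.5526, 0.3241], [0.5293, 0.3224], [0.5246, 0.3733]] [0.53846633 0.34876893] (array([0.53858453, 0.34873746]), 51.585731506347656, 23.386215209960938, 5.294140815734863)
cards(body top .1) (array([0.5347713 , 0.16674997]), 199.2372589111328, 62.07786560058594, -89.52252063155174)
cardbox bottom px [[0.633, 0.196], [0.631, 0.126], [0.437, 0.128], [0.438, 0.197]]
receipt [[0.672, -0.144], [0.67, -0.217], [0.472, -0.208], [0.474, -0.136]]
mug,stamp,tape,trophy [[0.716, -0.252], [0.375, -0.126], [0.371, 0.112], [0.748, 0.052]]
```

```bash
python3 - <<'E'
from h import *
st=lambda:(lambda o:print(round(o["time"],2),o["tool_pos"].round(4),np.round(o["tcp_rot"],2),np.round(o["q"],1),round(o["gripper_width"],4),np.round(o["gripper_force"],1),np.round(o["ft_force"],2)))(robot.observe())
print(robot.tip_reach)
c=[.5971,-.3390]; R=[180,0,86.5]
robot.line_to([*c,.25],vel=.3,rotation=R); robot.set_gripper(.062); st()
robot.line_to([*c,.12],vel=.2)
print(robot.line_to([*c,.073],vel=.05,guard=8)); st()
robot.set_gripper(.03); st()
robot.line_to([*c,.10],vel=.06); st()
cv2.imwrite("pics/side1.png",robot.grab_frame("side")[120:300,200:460])
E
```

```text
0.0726
2.09 [ 0.5969 -0.3393  0.2501] [179.99   0.    86.47] [-40.5  21.2  17.4  86.2   0.   53. ] 0.0619 0.0 [-0.63 -0.26  0.17]
False
3.98 [ 0.5973 -0.3392  0.0735] [1.7997e+02 2.0000e-02 8.6500e+01] [-40.5  25.5   4.2  68.6  -0.   53. ] 0.062 0.0 [ 0.42  0.14 -0.5 ]
4.29 [ 0.5975 -0.3394  0.0739] [1.7994e+02 5.0000e-02 8.6500e+01] [-40.5  25.4   4.2  68.6  -0.   53. ] 0.0426 61.4 [0.27 0.77 5.44]
4.89 [ 0.5971 -0.3391  0.1001] [1.7999e+02 1.0000e-02 8.6500e+01] [-40.5  24.2   5.5  71.2   0.   53. ] 0.0422 60.8 [-0.19  0.08 -0.54]
```

View pics/side1.png

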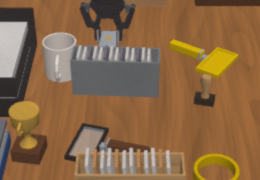

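The case is held between the fingers at (105,38) in the crop, and the opening is 42 mm. Now I'll carry it over.

```bash
cat >> h.py <<'E'
def st():
    o=robot.observe(); print(round(o["time"],2),o["tool_pos"].round(4),np.round(o["tcp_rot"],2),np.round(o["q"],1),round(o["gripper_width"],4),np.round(o["gripper_force"],1),np.round(o["ft_force"],2))
E
python3 - <<'E'
from h import *
s=[.5386,.3487]
robot.line_to([.5971,-.3390,.25],vel=.15)
robot.line_to([*s,.25],vel=.2,rotation=[180,0,96.3])
robot.line_to([*s,.192],vel=.08); robot.pause(.3); st()
cv2.imwrite("pics/side2.png",cv2.resize(robot.grab_frame("side")[260:430,240:410],None,fx=3,fy=3))
E
```

```text
10.87 [0.5388 0.3488 0.1925] [ 1.7996e+02 -1.0000e-02  9.6300e+01] [ 21.3  13.6   2.5  78.8  -0.  105. ] 0.0422 60.8 [-0.39  0.09 -0.72]
```

View pics/side2.png

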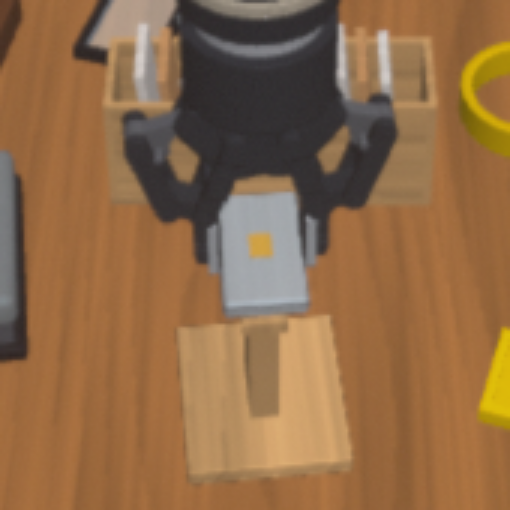

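The case is level above the stand. I'll check its centre from the emblem at side pixel (327,341.5), then lower it until it touches.

```bash
python3 - <<'E'
from h import *
im=robot.grab_frame("side"); H=cv2.cvtColor(im,cv2.COLOR_BGR2HSV)
m=cv2.inRange(H,(14,120,170),(28,255,255)); k=blob(m,(315,330,340,352)); c=k.mean(0); e=ray("side",c,.131)[0]
t=ray("side",[[322,366.5],[335.5,366]],.1)
print("emblem",c,e,"top near edge",t.tolist())
print(robot.line_to([.5386,.3487,.168],vel=.015,guard=3)); robot.pause(.2); st()
E
```

```text
emblem [326.60869565 341.17391304] [0.53755135 0.34918485] top near edge [[0.5445458358643462, 0.37378386653423257], [0.5234992627441403, 0.3725612734804691]]
True
12.29 [0.5386 0.3487 0.1739] [-180.     0.    96.3] [ 21.3  14.1   1.   76.9  -0.  105. ] 0.0422 61.5 [-1.43  0.46  6.01]
```

Contact came at the expected height with the case centred to about 1 mm, so I'll release it.

```bash
python3 - <<'E'
from h import *
robot.set_gripper(.062); robot.pause(.4); st()
robot.line_to([.5386,.3487,.27],vel=.08)
robot.line_to([.5515,.0434,.27],vel=.2,rotation=[180,0,164.3]); robot.set_gripper(.05); st()
for n in("side","top"): cv2.imwrite(f"pics/{n}3.png",robot.grab_frame(n))
im=cv2.imread("pics/top3.png"); H=cv2.cvtColor(im,cv2.COLOR_BGR2HSV); S,V=H[...,1],H[...,2]
print("case",rect(ray("top",blob((S<60).astype(np.uint8)*255,(120,225,195,275)),.112)))
cv2.imwrite("pics/c3.png",np.hstack([cv2.resize(im[200:300,110:210],(390,390)),cv2.resize(cv2.imread("pics/side3.png")[260:430,240:410],(390,390))]))
E
```

```text
13.03 [0.5381 0.3485 0.1728] [-1.7989e+02  3.0000e-02  9.6300e+01] [ 21.3  14.1   0.9  77.   -0.  105. ] 0.0618 0.0 [ 0.82 -0.   -0.69]
16.34 [0.5515 0.0438 0.27  ] [-180.      0.    164.32] [-9.  -2.5 -6.5 85.9 -0.   6.7] 0.05 0.0 [-0.45  0.09 -0.32]
case (array([0.53714569, 0.34677023]), 75.06898498535156, 45.31488037109375, 5.648696422576904)
```

View pics/c3.png

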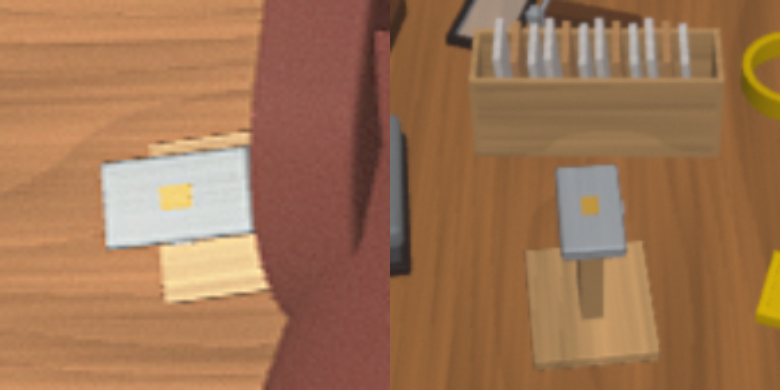

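The case rests flat and centred on the stand: emblem at crop pixel (175,197), tilt about 6°. Next, the magnifier.

```bash
python3 - <<'E'
from h import *
g=[.5515,.0436]
robot.line_to([*g,.12],vel=.2)
print(robot.line_to([*g,.0765],vel=.05,guard=8)); st()
robot.set_gripper(.005); robot.pause(.2); st()
robot.line_to([*g,.12],vel=.06); st()
robot.line_to([*g,.29],vel=.15); robot.pause(.3); st()
for n in("side","top"): cv2.imwrite(f"pics/{n}4.png",robot.grab_frame(n))
cv2.imwrite("pics/c4.png",cv2.resize(cv2.imread("pics/side4.png")[120:320,200:450],None,fx=3,fy=3))
im=cv2.imread("pics/top4.png"); H=cv2.cvtColor(im,cv2.COLOR_BGR2HSV); S,V=H[...,1],H[...,2]
print("case",rect(ray("top",blob((S<60).astype(np.uint8)*255,(120,225,205,275)),.112)))
E
```

```text
False
18.36 [0.5518 0.0436 0.0769] [1.800e+02 3.000e-02 1.643e+02] [ -9.    3.1 -21.4  65.5   0.    6.7] 0.0499 0.0 [-0.65  0.52  0.42]
18.93 [0.5519 0.0435 0.0771] [1.7999e+02 5.0000e-02 1.6430e+02] [ -9.    3.1 -21.4  65.5   0.    6.7] 0.0187 59.7 [-0.81  0.51  5.38]
19.81 [0.5513 0.0436 0.1197] [-1.800e+02 -3.000e-02  1.643e+02] [ -9.    0.8 -19.1  70.2  -0.    6.7] 0.0187 59.0 [ 0.71  0.49 -1.  ]
21.39 [0.5514 0.0436 0.2896] [-1.800e+02 -3.000e-02  1.643e+02] [-9.  -2.4 -4.4 88.  -0.   6.7] 0.0183 59.0 [-0.69 -0.72 -1.65]
case (array([0.53654156, 0.35605215]), 56.638736724853516, 45.29955291748047, 4.286174297332764)
```

View pics/c4.png

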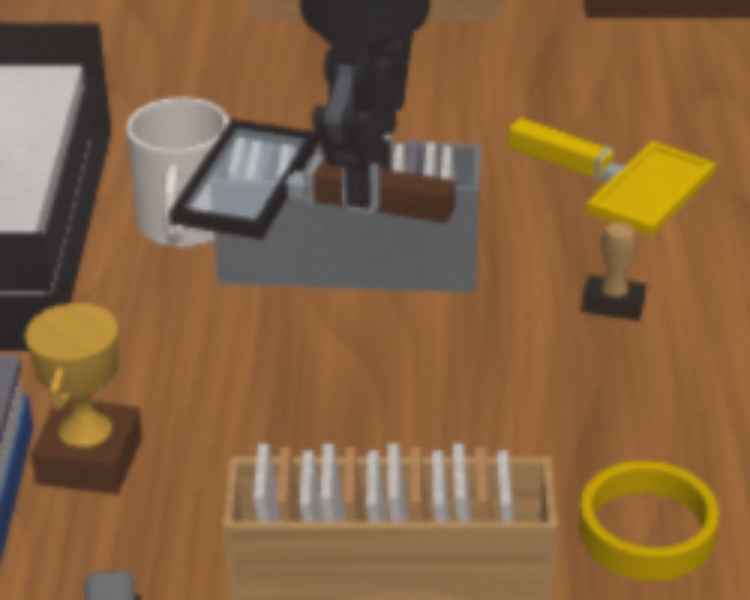

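The magnifier is held by its handle and looks level, with the frame at crop pixel (245,180). I'll carry it over the card box and check it above the case.

```bash
python3 - <<'E'
from h import *
for n,b in(("side",(310,330,340,365)),("top",(145,240,165,260))):
    H=cv2.cvtColor(cv2.imread(f"pics/{n}3.png"),cv2.COLOR_BGR2HSV)
    k=blob(cv2.inRange(H,(14,120,170),(28,255,255)),b); print(n,"emblem",k.min(0),k.max(0),ray(n,(k.min(0)+k.max(0))/2,.112))
g=[.4584,.3396]
robot.line_to([*g,.29],vel=.15,rotation=[180,0,-174])
robot.line_to([*g,.235],vel=.08); robot.pause(.4); st()
a,b=[robot.grab_frame(n) for n in("top","side")]
cv2.imwrite("pics/top5.png",a); cv2.imwrite("pics/side5.png",b)
cv2.imwrite("pics/c5.png",np.hstack([cv2.resize(a[190:290,100:200],(400,400),interpolation=cv2.INTER_CUBIC),cv2.resize(b[270:370,250:350],(400,400),interpolation=cv2.INTER_CUBIC)]))
E
```

```text
side emblem [324 346] [330 352] [[0.53705489 0.34865997]]
top emblem [151 247] [158 253] [[0.53856416 0.34790307]]
24.94 [0.4585 0.3396 0.2352] [ 1.7999e+02  2.0000e-02 -1.7400e+02] [23.4  0.7 -7.  82.3  0.  17.4] 0.0187 59.0 [ 1.01 -0.09 -0.99]
```

View pics/c5.png

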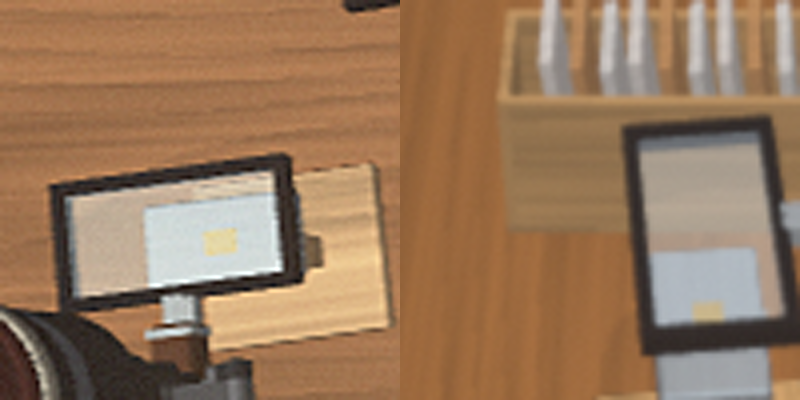

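The magnifier hangs over the case with its frame parallel to it. The frame corners in the crop are about (50,186), (288,155), (300,280) and (64,310) from the top, and (625,125), (770,115), (645,350) from the side. I'll triangulate them.

```bash
python3 - <<'E'
from h import *
P={}
for n in("top","side"):
    c=robot.get_calibration(n); f=240/np.tan(np.radians(c["vertical_fov"]/2))
    P[n]=np.array([[f,0,c["cx"]],[0,f,c["cy"]],[0,0,1]])@np.c_[cv2.Rodrigues(np.array(c["rvec"]))[0],c["tvec"]]
# corners: far(+x)/near(-x) , +y / -y ; top: TL=+x+y, TR=+x-y, BR=-x-y, BL=-x+y
T=np.array([(50,186),(288,155),(301,278),(64,309)],float)
S=np.array([(645-400,348),(625-400,125),(770-400,116),(801-400,340)],float)
T=(T+.5)/4-.5+[100,190]; S=(S+.5)/4-.5+[250,270]
X=cv2.triangulatePoints(P["top"],P["side"],T.T,S.T); X=(X[:3]/X[3]).T
print(X.round(4)); print("centre",X.mean(0))
q=ray("top",T,.168); print(q.round(4).tolist(),rect(q))
E
```

```text
[[0.5601 0.407  0.163 ]
 [0.5718 0.2951 0.1649]
 [0.5144 0.2887 0.1643]
 [0.5033 0.4005 0.1604]]
centre [0.53739098 0.34783    0.16316413]
[[0.5609, 0.4045], [0.5724, 0.2939], [0.5159, 0.2874], [0.5043, 0.3967]] (array([0.53838885, 0.34593738]), 111.7623519897461, 57.1638298034668, 6.050661087036133)
```

It's level, and its centre is within about 2 mm of the case's. I'll lower it to the final height and hand in.

```bash
python3 - <<'E'
from h import *
print(robot.line_to([.4584,.3402,.211],vel=.03,guard=5)); robot.pause(.8); st()
cv2.imwrite("pics/c6.png",cv2.resize(robot.grab_frame("side")[260:430,240:410],None,fx=3,fy=3))
E
```

```text
False
26.79 [0.4584 0.3402 0.211 ] [ 180.   -0. -174.] [23.5  1.  -9.2 79.8  0.  17.5] 0.0183 59.0 [ 0.1   0.36 -0.14]
```

View pics/c6.png

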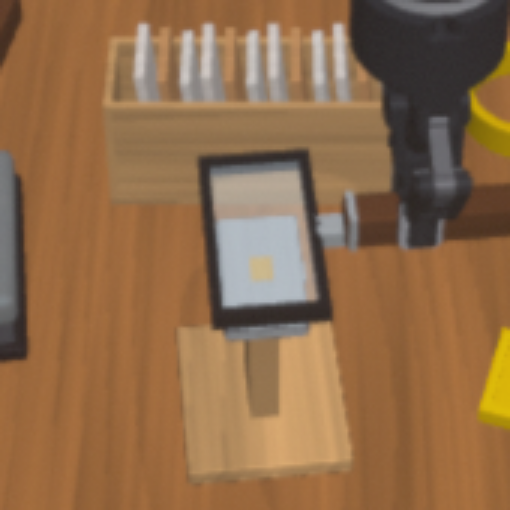

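The lens, centred at crop pixel (265,237), is parallel to the case and clear above it; the emblem shows through at (261,268).

```bash
python3 -c "
from plant import robot
print(robot.job_done())"
```

```text
the job is handed in; nothing more can be done
None
```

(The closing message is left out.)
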